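# Take the dipped visor from the gated drying rack and stand it on the fitting stand

## Task

Pull the face-shield visor that has a dip in its top edge straight up out of the drying rack, so that its own edge lifts the hinged gate and the gate falls shut again behind it; do not touch the rack or its gate with the gripper. Then stand that visor, dip upward, in the trough of the fitting stand so that it leans back against the two rest arms, and let go. Leave the two straight-topped visors in their slots and everything else on the table where it is.

Things in the scene. Friction and masses are not known exactly. Their poses are not given: they have to be found in the camera images.
- visor_dipped: The visor to take: stiff flat white plastic panel, 5 mm thick (x), 170 mm long (y), 105 mm tall (z), about 120 g; front and back alike. Its top edge has a rectangular dip in the middle, 80 mm long, 20 mm deep, with a 45 mm shoulder at each end. Origin: middle of its bottom edge; z points to the dipped edge. Starts upright in one of the rack's three slots, its y along the rack's y.
- visor_dip (a point): Point in the middle of the dip's edge on the dipped visor, 85 mm above its bottom edge; the place to pinch it from above, across its 5 mm thickness.
- visor_plain_a: Another visor, 170 x 105 x 5 mm, white, same axes and origin, but with a straight top edge. Stands in another slot; stays there.
- visor_plain_b: The third visor, exactly like visor_plain_a. Stays in its slot.
- rack: Fixed grey rack, base 200 (x) by 222 mm (y -99 to +123), 10 mm thick. Origin on the table under the middle slot's centre, z up. Three upright slots run along y at x = -56, 0, +56 mm. Visors stand on the base (tops 115 mm above the table), held only at their ends in grooves 8 mm wide, 14 mm deep, up to 80 mm above the table; between them the middle is open, 51 mm free on either side of a visor.
- gate (a joint): Hinge of the rack's gate, rad: level axis along the rack's x at y = +110 mm, 121 mm above the table. 0 = shut (start), grows as the cross bar swings up and outward (+y), stop at 1.3; falls shut by its weight (80 g). A visor pulled straight up pushes it to about 1.0; the bar then rubs on the visor's end and falls once the visor's bottom is some 165 mm above the table.
- gate_bar (a point): Middle of the gate's 8 mm round steel cross bar, 40 mm from the hinge; it is 176 mm long and lies across the top corners of all three visors, at the rack's y = +70 mm, 2 mm above them. Two steel posts at the rack's x = -95 and +95, y = +110 mm, 128 mm high, carry the hinge.
- stand: Fixed blue stand, base 130 (x -40 to +90) by 240 mm (y), 12 mm thick. Origin on the table under its trough, z up. The trough runs along y, 22 mm wide (x -10 to +12) at its floor, 12 mm above the table. Front lip to 37 mm high; end cheeks at y = -100 and +100 to 42 mm high. The two rest arms rise at its +x side; see stand_rest.
- stand_rest (a point): Point midway between the tops of the stand's two rest arms, on their front faces, 109 mm above the table. Each arm is 30 mm wide, centred at the stand's y = -62 or +62, and leans 15 degrees from upright towards +x from the trough floor (x = +12 mm). The 94 mm between them is open, so fingers can pass.
- alcohol_bottle: Bystander: white bottle with cap, 60 mm diameter, 165 mm tall, standing between rack and stand. Origin at its foot.
- swab_jar: Bystander: glass jar with cork lid, 64 mm diameter, 85 mm tall, close in front of the stand (95 to 110 mm from its origin towards its -x). Origin at its foot.
- steel_bowl: Bystander: steel bowl, 90 mm across, 45 mm high, between robot, rack and stand. Origin at its foot.
- mug: Bystander: white mug, 76 mm diameter, 90 mm high, handle at its +y, at the far side. Origin at its foot.
- brush: Bystander: brush lying on the table, 170 mm long along its x, at the far side.

How it is judged:
By the outcome, as a careful person would: the job done as asked, in the order asked, and still so for the second after the job is handed in, with the robot touching nothing.
It also fails if it takes over 53 s, if anything falls off the work surface, if the arm or the gripper's body presses on something with over 40 N, if the wrist force passes 120 N, or if a joint passes its speed limit or range.

## Robot

A 6-joint arm with a two-finger parallel gripper is mounted at the origin on the work surface. World frame = base frame: x ahead of the robot, y to its left, z up, the work surface at z = 0. Lengths are in m, angles in rad, forces in N, time in s.
With the tool pointing down it reaches from about 0.3 to 0.75 m from the base axis. Payload 8.5 kg.
Tool frame: the origin (TCP) lies midway between the tips of the shut fingers; the grasp point (between the pads) lies bot.grip_depth behind it (bot.grip_depth is the distance from the TCP to the grasp point, in m); z points along the fingers, y is the line along which they close (so a half turn about z gives the same grasp; the last joint's range is limited). The gripper opens to 88 mm and grips with 3 to 60 N. Pads are 18 mm wide; open, the fingers measure 123 mm over their backs; the gripper's body (75 mm by 187 mm) begins 45 mm behind the grasp point.
Start: joints at [-1.522, 0.381, 1.297, -0, 1.464, -0.215], TCP at [0.143, -0.531, 0.239] pointing down, gripper open.
Joint ranges: [-3.11, 3.11], [-0.89, 2.33], [0.22, 2.48], [-1.42, 4.56], [0.17, 2.85], [-2.88, 2.88]. Speed limits (rad/s): [2.39, 2.39, 3.14, 3.14, 3.14, 3.14].

## Interface

Orientations are given as [roll, pitch, yaw] about the fixed x, y, z axes, in that order (R = Rz(yaw) Ry(pitch) Rx(roll)).
In Python, from plant import readout, imaging, ticket, bot gives the robot as it stands. The module is installed in compiled form; this text tells all that it offers.
- The arm moves only by the shell command python3 -m jog 'ROWS' [OPENING] [FORCE]. ROWS is JSON, a list of rows, each a list of 2 entries, a list of its own where there are three numbers: the shift along the world's x, y, z in cm, then the turn, a rotation vector about the world's x, y, z in rad. A call has 1 to 12 rows; each row shifts and turns the commanded pose from where the row before left it; what a row does not reach is not made up. A row lasts 1/8 s, in which the tool goes at most 62.5 mm and 10.7 degrees, less where a joint would pass 70% of its speed; a pose out of reach is approached as far as the arm can. A call is refused whole if a number of a shift passes 6.25 or a number of a turn 0.188, either way. A call with a gripper value outside its range is refused whole. OPENING is the finger opening in cm, from 0 to 8.81, set as the call begins (- or left out, the last holds). The fingers move at their own pace and stop on an object; FORCE is the grip in N (left out, the last holds). Time passes only in rows, so rows that do not move let the fingers close. It gives the time, the measured TCP pose, the force, the opening and the grip force at its end, in the units of the state.
- readout.observe(): the state, without advancing time (a new reading comes with each control period).
- imaging.capture(name): name is "scene" or "top" or "wrist"; returns a dict with "color" (480x640x3 uint8, red, green, blue), "range_z" (480x640 float32, m along the optical axis (not along the pixel's ray), 0 where there is no reading), "vfov" (degrees; the focal length in pixels is half the picture's height over the tangent of half this angle, whatever the lens; pixels are square), "cx", "cy" (the principal point, pixels), "world_from_camera" (4x4, takes a point from camera to world coordinates); the wrist camera has in their place "tool_from_camera" (4x4, takes a point from camera to tool coordinates, whose origin is the TCP and whose axes are the flange's). Camera axes: x right, y up, looking along -z (the intrinsics and any distortion apply to the point x, -y, -z); pixel columns grow to the right and rows downward; lengths in m; the calibration is good to about 2 mm. The wrist camera is an equidistant fisheye: a pixel r from the principal point sees the ray r / f radians off the axis. A picture is of the moment at which its call begins: read the wrist's pose just before it.
- ticket.job_done(): hands the job in; it is judged then, once.
The state is a dict: "time": time; "q": joint angles; "dq": joint speeds; "joint_efforts": joint torques, N m; "position": TCP position; "tcp_rot": TCP orientation; "force": force on the tool from outside, world axes, zero at the start; "ft_torque": the same for the moment, N m; "width": finger opening in m; "grip_force": force on a finger pad.
Only numpy, scipy, OpenCV 4.12 (cv2) and the standard library are available. Lean on these libraries where they do the work, as an engineer would, in place of code of your own. Each camera call takes 0.05 s, during which the arm holds its last target. There are 200 camera calls.

## Working session

There is one attempt and no reset: what is moved stays moved. The work goes in short steps, Python scripts to look and compute and a shell command to move; the robot and the scene stay as the last step left them, time stands still between calls to the robot, and variables do not carry over. Pictures are saved under pics/ and viewed, at most 10 in all, crops included, and the job is handed in when it is done.

```bash
mkdir -p pics
cat > h.py <<'E'
import numpy as np, cv2
from plant import readout, imaging, ticket, bot
def cloud(c):
    h,w=c["range_z"].shape; f=h/2/np.tan(np.radians(c["vfov"])/2)
    v,u=np.mgrid[:h,:w]; z=c["range_z"]
    P=np.stack([(u-c["cx"])/f*z,-(v-c["cy"])/f*z,-z,np.ones_like(z)],-1)
    P=P@np.array(c["world_from_camera"]).T
    P=P[...,:3]; P[z==0]=np.nan
    return P
def save(n,im): cv2.imwrite(f"pics/{n}.png",cv2.cvtColor(im,cv2.COLOR_RGB2BGR))
E
python3 - <<'E'
from h import *
for n in("scene","top"):
    c=imaging.capture(n); save(n+"0",c["color"]); np.save(n+"0.npy",cloud(c)); print(n,c["vfov"],c["cx"],c["cy"],np.round(c["world_from_camera"],3).tolist())
    print([k for k in c])
print(bot.grip_depth, readout.observe())
E
```

```text
scene 42.46090492712787 321.2129802207865 243.66304476446481 [[-0.144, -0.736, 0.662, 1.35], [0.99, -0.106, 0.098, 0.135], [-0.002, 0.669, 0.743, 0.973], [0.0, 0.0, 0.0, 1.0]]
['color', 'range_z', 'vfov', 'cx', 'cy', 'world_from_camera']
top 44.358117648808324 308.2453454837968 241.0988188526704 [[-0.016, 0.985, -0.173, 0.419], [-1.0, -0.016, -0.001, 0.041], [-0.004, 0.173, 0.985, 1.121], [0.0, 0.0, 0.0, 1.0]]
['color', 'range_z', 'vfov', 'cx', 'cy', 'world_from_camera']
0.0187 {'time': 0.1, 'q': array([-1.52228968e+00,  3.81137376e-01,  1.29811911e+00,  1.12102323e-05,
        1.46355991e+00, -2.15312719e-01]), 'dq': array([-0.00031925, -0.00076103, -0.00071558,  0.00091548, -0.00127502,
        0.00029354]), 'joint_efforts': array([ 5.00863680e-03, -4.38654435e+01, -2.24911147e+01,  7.16054533e-02,
        3.42333026e-02, -6.00256203e-05]), 'position': array([ 0.14340591, -0.53074257,  0.23821701]), 'tcp_rot': array([-3.14039955e+00, -2.72343760e-04,  2.63817998e-01]), 'force': array([ 0.54332675, -0.36519439,  0.67087374]), 'ft_torque': array([ 0.00939079, -0.00022761, -0.04077474]), 'grip_force': 0.0, 'width': 0.08818418347843239}
```

View pics/top0.png

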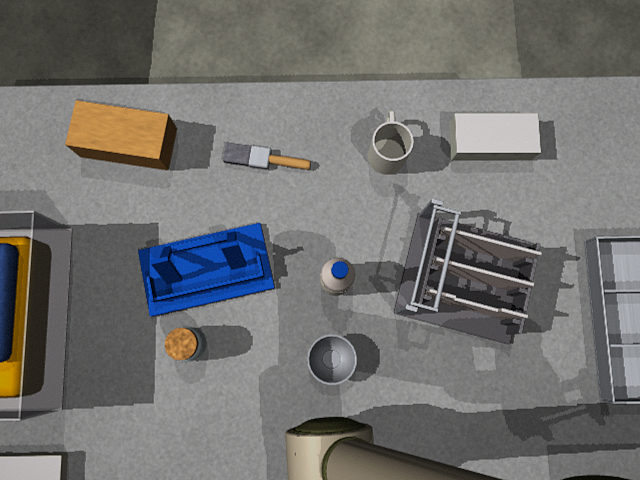

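View pics/scene0.png

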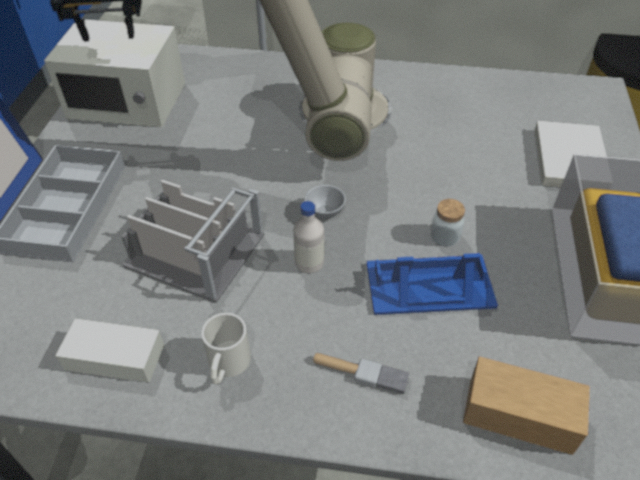

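The top view shows the rack at around (470,270). Its lowest visor, at (430–525, 300), looks like the dipped one, and it's the one nearest the robot. The stand is at (205,268), the bottle at (338,275), the bowl at (332,358) and the jar at (182,343). The scene view agrees. Next I'll measure them.

Run:
```python
from h import *
P=np.load("top0.npy"); S=np.load("scene0.npy")
def reg(P,u0,u1,v0,v1): return P[v0:v1,u0:u1].reshape(-1,3)
R=np.vstack([reg(P,385,560,190,350)])
print("table z",np.nanmedian(P[380:400,230:290,2]), np.nanmedian(S[340:390,250:300,2]))
m=(R[:,2]>.106)&(R[:,2]<.121); T=R[m]; print(len(T))
# line fit for visor tops: search yaw
best=max(((np.histogram(T[:,0]*np.cos(a)+T[:,1]*np.sin(a),bins=np.arange(0.1,.8,.004))[0].astype(float)**2).sum(),a) for a in np.radians(np.arange(-40,40,.5)))
a=best[1]; print("rack yaw",np.degrees(a))
s=T[:,0]*np.cos(a)+T[:,1]*np.sin(a); t=-T[:,0]*np.sin(a)+T[:,1]*np.cos(a)
h,e=np.histogram(s,bins=np.arange(s.min(),s.max()+.004,.004)); print([(round(x,3),int(n)) for x,n in zip(e,h) if n>3])
for x,n in zip(e,h):
    if n>25:
        k=(s>x-.004)&(s<x+.008); hh,ee=np.histogram(t[k],bins=np.arange(t.min(),t.max()+.01,.01)); print(round(x,3),np.round(s[k].mean(),4),round(t[k].min(),3),round(t[k].max(),3),np.round(T[k,2].mean(),4),hh)
# objects
for n,b,lo,hi in(("bottle",(315,360,250,300),.14,.19),("jar",(160,205,322,365),.07,.1),("bowl",(300,365,325,390),.035,.06),("mug",(360,420,110,180),.08,.1)):
    Q=reg(P,*b);Q=Q[(Q[:,2]>lo)&(Q[:,2]<hi)]; print(n,len(Q),np.round((Q.min(0)+Q.max(0))/2,3) if len(Q) else'')
# stand: base and heights
Q=reg(P,125,290,210,330)
B=Q[(Q[:,2]>.006)&(Q[:,2]<.12)]
r=cv2.minAreaRect((B[:,:2]*1000).astype(np.float32)); print("stand rect",r)
A=Q[(Q[:,2]>.09)]; print(len(A)); 
for lab in (A[:,1]<A[:,1].mean()),(A[:,1]>=A[:,1].mean()): print(np.round(A[lab].mean(0),4),lab.sum(),np.round(A[lab].min(0),3),np.round(A[lab].max(0),3))
# rack base
B=R[(R[:,2]>.004)&(R[:,2]<.2)]; print("rack rect",cv2.minAreaRect((B[:,:2]*1000).astype(np.float32)))
im=cv2.imread("pics/top0.png"); o=np.vstack([np.hstack([cv2.resize(im[190:350,385:560],None,fx=2.2,fy=2.2,interpolation=2),cv2.resize(im[205:325,125:290],(385,352),interpolation=2)])]); cv2.imwrite("pics/c1.png",o); print(o.shape)
```

```text
table z 0.0003437290403383031 0.0015269843622608414
1054
rack yaw -15.5
[(np.float64(0.49), 11), (np.float64(0.498), 6), (np.float64(0.526), 37), (np.float64(0.53), 129), (np.float64(0.534), 22), (np.float64(0.554), 5), (np.float64(0.582), 96), (np.float64(0.586), 233), (np.float64(0.59), 40), (np.float64(0.638), 117), (np.float64(0.642), 236), (np.float64(0.646), 38), (np.float64(0.654), 4), (np.float64(0.67), 15), (np.float64(0.678), 12)]
0.526 0.5308 -0.193 0.005 0.1142 [17 20 21 20 21  0  0  0  0  0  0  0  4 19 16  8 14  6  0  1  0]
0.53 0.5313 -0.193 0.005 0.1143 [17 20 23 21 22  0  0  0  0  0  0  0  5 22 20  7 21  7  0  3  0]
0.582 0.5868 -0.192 0.004 0.1139 [18 21 22 22 21 19 24 20 18 22 22 19 16 21 17  3 15  8  0  3  0]
0.586 0.5872 -0.192 0.004 0.1139 [18 22 22 23 22 21 25 21 19 25 23 23 21 24 22  6 20 10  0  2  0]
0.59 0.588 -0.192 0.004 0.1144 [10 11 14 15 13 15 16 15 16 17 15 21 17 21 20  6 21 10  0  2  0]
0.638 0.6427 -0.195 0.003 0.1136 [22 24 25 20 22 20 23 22 22 19 22 20 19 20 22  5 20  2  0  5  0]
0.642 0.643 -0.195 0.003 0.1137 [22 24 25 22 24 22 25 23 24 22 24 24 23 24 24  6 25  2  0  6  0]
0.646 0.644 -0.195 0.003 0.1143 [11 11 15 14 14 16 16 13 16 18 19 18 17 20 21  6 24  2  0  5  0]
bottle 228 [ 0.539 -0.009  0.162]
jar 862 [0.424 0.266 0.081]
bowl 549 [0.392 0.003 0.043]
mug 389 [ 0.79  -0.115  0.087]
stand rect ((564.2921142578125, 230.79122924804688), (217.24966430664062, 306.60614013671875), 11.418684005737305)
327
[0.59   0.1799 0.103 ] 159 [0.581 0.165 0.09 ] [0.599 0.195 0.112]
[0.5642 0.3004 0.1031] 168 [0.556 0.286 0.09 ] [0.574 0.316 0.112]
rack rect ((558.1315307617188, -273.1123962402344), (339.6201477050781, 306.8799133300781), 88.53050994873047)
(352, 770, 3)
```

View pics/c1.png

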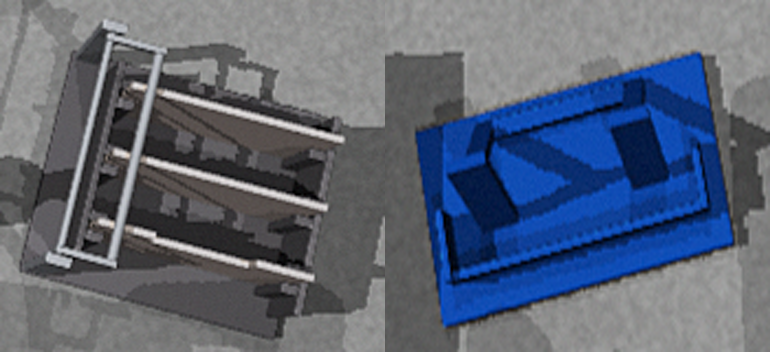

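```bash
python3 -m jog '[[[4.2,3.5,0],[0,0,0.13]],[[4.2,3.5,0],[0,0,0.13]],[[4.2,3.5,0],[0,0,0.13]],[[4.2,3.5,0],[0,0,0.13]],[[4.2,3.5,0],[0,0,0.13]],[[4.2,3.5,0],[0,0,0.13]],[[4.2,3.5,-1],[0,0,0.13]],[[4.6,4.0,-1],[0,0,0.127]],[[0,0,0],[0,0,0]],[[0,0,0],[0,0,0]]]' 3 10
cat >> h.py <<'E'
from scipy.spatial.transform import Rotation as Rn
def wcloud():
    s=readout.observe(); c=imaging.capture("wrist"); z=c["range_z"]; h,w=z.shape; f=h/2/np.tan(np.radians(c["vfov"])/2)
    v,u=np.mgrid[:h,:w]; x=u-c["cx"]; y=v-c["cy"]; r=np.hypot(x,y)+1e-9; th=r/f; k=np.tan(th)/r
    P=np.stack([x*k*z,-y*k*z,-z,np.ones_like(z)],-1)@np.array(c["tool_from_camera"]).T
    P=P[...,:3]@Rn.from_euler("xyz",s["tcp_rot"]).as_matrix().T+s["position"]; P[(z==0)|(th>1.3)]=np.nan
    return c,P,s
E
python3 - <<'E'
from h import *
c,P,s=wcloud(); save("w0",c["color"]); np.save("w0.npy",P); print(np.round(c["tool_from_camera"],3).tolist(),c["vfov"])
S=np.load("scene0.npy"); T=np.load("top0.npy")
a=np.radians(-15.5); ex=np.array([np.cos(a),np.sin(a)]); ey=np.array([-ex[1],ex[0]])
for n,Q in(("w",P),("t",T),("s",S)):
    Q=Q.reshape(-1,3); Q=Q[(Q[:,2]>.108)&(Q[:,2]<.119)]; X=Q[:,:2]@ex; Y=Q[:,:2]@ey
    for x0 in(.531,.587,.643):
        k=(abs(X-x0)<.012)&(Y>-.22)&(Y<-.06)
        if k.sum()>20:
            p=np.polyfit(Y[k],X[k],1); yy=np.sort(Y[k]); g=np.diff(yy); j=g.argmax()
            print(n,k.sum(),"x at y=-.108",np.round(np.polyval(p,-.108),4),"slope deg",np.round(np.degrees(p[0]),2),"ymin",np.round(yy[0],4),"gap",np.round([yy[j],yy[j+1]],4),"z",np.round(np.median(Q[k,2]),4))
a=np.radians(12.1); ex=np.array([np.cos(a),np.sin(a)]); ey=np.array([-ex[1],ex[0]]); o=np.array([.541,.232])
for n,Q in(("t",T),("s",S)):
    Q=Q.reshape(-1,3); D=Q[:,:2]-o; X=D@ex; Y=D@ey; near=(abs(X)<.15)&(abs(Y)<.16)
    for zl,zh in((.008,.016),(.03,.04),(.039,.046),(.105,.115)):
        k=near&(Q[:,2]>zl)&(Q[:,2]<zh)&(X>-.07); 
        if k.sum()>20: print(n,zl,k.sum(),"X",np.round(np.percentile(X[k],[1,50,99]),4),"Y",np.round(np.percentile(Y[k],[1,50,99]),4))
    for z0 in(.05,.07,.09):
        k=near&(abs(Q[:,2]-z0)<.006)&(X>0)&(abs(abs(Y)-.062)<.02)
        for sg in(-1,1):
            kk=k&(Y*sg>0)
            if kk.sum()>5: print(n,z0,sg,"face X",np.round(np.percentile(X[kk],[2,20,50]),4),"Y",np.round([Y[kk].min(),Y[kk].max()],4))
E
```

```text
time: 1.35
position: [0.4832, -0.2461, 0.2185]
tcp_rot: [-3.141, 0.0, 1.3]
force: [-0.0, -0.3, 0.5]
width: 0.0298
grip_force: 0.0
[[-0.0, 0.958, 0.287, 0.074], [1.0, 0.0, 0.0, -0.0], [0.0, 0.287, -0.958, -0.145], [0.0, 0.0, 0.0, 1.0]] 65.70646984690485
w 493 x at y=-.108 0.5336 slope deg 0.69 ymin -0.1929 gap [-0.1477 -0.068 ] z 0.1143
w 1165 x at y=-.108 0.589 slope deg 0.48 ymin -0.1624 gap [-0.1624 -0.1609] z 0.1142
w 1233 x at y=-.108 0.6446 slope deg 0.63 ymin -0.1668 gap [-0.1654 -0.1643] z 0.114
t 108 x at y=-.108 0.5314 slope deg 0.51 ymin -0.1928 gap [-0.1472 -0.0679] z 0.1143
t 278 x at y=-.108 0.5873 slope deg 0.6 ymin -0.1923 gap [-0.1413 -0.1395] z 0.1146
t 293 x at y=-.108 0.6432 slope deg 0.69 ymin -0.195 gap [-0.1518 -0.1499] z 0.1143
s 113 x at y=-.108 0.5342 slope deg 0.3 ymin -0.1924 gap [-0.1481 -0.069 ] z 0.1148
s 267 x at y=-.108 0.5904 slope deg 0.38 ymin -0.1946 gap [-0.1531 -0.1512] z 0.1152
s 276 x at y=-.108 0.6462 slope deg 0.63 ymin -0.1961 gap [-0.1571 -0.1547] z 0.1148
t 0.008 5884 X [-0.0407  0.0154  0.0872] Y [-0.1174 -0.0006  0.1188]
t 0.03 543 X [-0
[... 454 characters left out ...]
15] Y [-0.0762 -0.0462]
t 0.09 1 face X [0.0295 0.0308 0.0317] Y [0.0475 0.0777]
s 0.008 3486 X [-0.038   0.0424  0.091 ] Y [-0.1198 -0.0064  0.1175]
s 0.03 483 X [-0.0168 -0.0094  0.0774] Y [-0.1064  0.0049  0.1027]
s 0.039 284 X [-0.0157  0.0162  0.0722] Y [-0.1066  0.0005  0.1052]
s 0.105 158 X [0.036  0.0419 0.0469] Y [-0.0777 -0.0005  0.0754]
s 0.05 -1 face X [0.0249 0.0307 0.0624] Y [-0.0779 -0.0472]
s 0.05 1 face X [0.0245 0.0305 0.0616] Y [0.0461 0.0695]
s 0.07 -1 face X [0.0306 0.0358 0.0514] Y [-0.0782 -0.0479]
s 0.07 1 face X [0.0273 0.0354 0.0514] Y [0.0457 0.0758]
s 0.09 -1 face X [0.035  0.0396 0.0415] Y [-0.0778 -0.0476]
s 0.09 1 face X [0.0324 0.0397 0.0415] Y [0.0454 0.076 ]
```

View pics/w0.png

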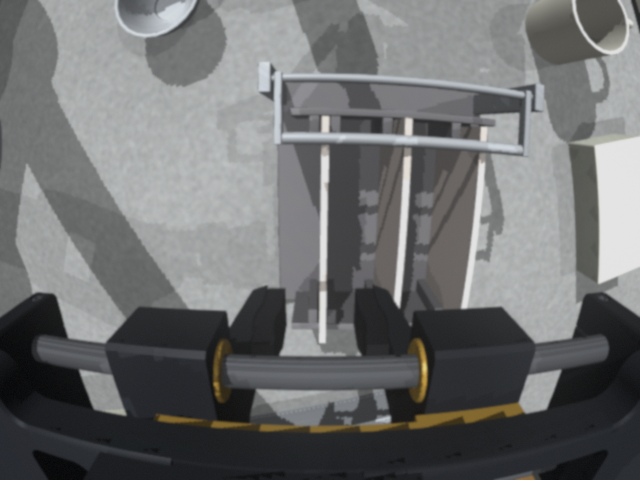

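The wrist view shows the dipped visor at column 324, centred between the fingers at about 258 and 373. The gate bar is ahead of it at row 140, clear of the gripper, and the body's long axis runs across the visors. I'll make a small correction, then descend.

```bash
python3 -m jog '[[[0.18,-0.05,-1.5],[0,0,-0.008]],[[0,0,-2.6],[0,0,0]],[[0,0,-2.6],[0,0,0]],[[0,0,-2.6],[0,0,0]],[[0,0,-2.4],[0,0,0]],[[0,0,-1.8],[0,0,0]],[[0,0,-1.6],[0,0,0]],[[0,0,0],[0,0,0]],[[0,0,0],[0,0,0]]]' 3 10
python3 -m jog '[[[0,0,0],[0,0,0]],[[0,0,0],[0,0,0]],[[0,0,0],[0,0,0]],[[0,0,0],[0,0,0]],[[0,0,0],[0,0,0]],[[0,0,0],[0,0,0]]]' 0 10
```

```text
time: 2.52
position: [0.4851, -0.247, 0.068]
tcp_rot: [3.141, 0.0, 1.292]
force: [-0.7, -0.1, -0.0]
width: 0.0298
grip_force: 0.0
time: 3.28
position: [0.4854, -0.2465, 0.068]
tcp_rot: [3.141, 0.0, 1.293]
force: [0.9, 1.1, 4.4]
width: 0.005
grip_force: 10.0
```

```bash
python3 -m jog '[[[0,0,0],[0,0,0]],[[0,0,0],[0,0,0]],[[0,0,0.3],[0,0,0]],[[0,0,0.7],[0,0,0]],[[0,0,1],[0,0,0]],[[0,0,1],[0,0,0]],[[0,0,1],[0,0,0]]]' 0 30
python3 -m jog '[[[0,0,1],[0,0,0]],[[0,0,1],[0,0,0]],[[0,0,1],[0,0,0]],[[0,0,1],[0,0,0]],[[0,0,1],[0,0,0]]]'
```

```text
time: 4.15
position: [0.4852, -0.2465, 0.1086]
tcp_rot: [3.141, 0.0, 1.293]
force: [-0.3, -0.7, -1.1]
width: 0.0044
grip_force: 30.0
time: 4.78
position: [0.4852, -0.2464, 0.1584]
tcp_rot: [-3.142, 0.0, 1.293]
force: [0.6, 0.2, -0.8]
width: 0.0049
grip_force: 30.0
```

```bash
python3 -m jog '[[[0,0,1],[0,0,0]],[[0,0,1],[0,0,0]],[[0,0,1],[0,0,0]],[[0,0,1],[0,0,0]],[[0,0,1],[0,0,0]],[[0,0,1],[0,0,0]],[[0,0,1],[0,0,0]],[[0,0,1],[0,0,0]],[[0,0,1],[0,0,0]],[[0,0,1.5],[0,0,0]],[[0,0,1.5],[0,0,0]],[[0,0,0],[0,0,0]]]'
python3 - <<'E'
from h import *
c=imaging.capture("scene"); save("s1",c["color"]); P=cloud(c).reshape(-1,3); s=readout.observe()
# visor as seen in scene camera, in tool-aligned frame
R=Rn.from_euler("xyz",s["tcp_rot"]).as_matrix(); L=(P-s["position"])@R  # tool coords
k=(abs(L[:,1])<.012)&(abs(L[:,0])<.1)&(L[:,2]>-.06)&(L[:,2]<.08); Q=L[k]
for a,b in((-.04,-.02),(0.03,.05),(.05,.06)):
    q=Q[(Q[:,2]>a)&(Q[:,2]<b)]; print(a,len(q),np.round([q[:,0].min(),q[:,0].max(),np.median(q[:,1])],4))
print("z tool",np.round(np.percentile(Q[:,2],[.5,99.5]),4)); A=np.c_[Q[:,0],Q[:,2],np.ones(len(Q))]; print(np.linalg.lstsq(A,Q[:,1],rcond=None)[0])
q=Q[abs(Q[:,0])<.07]; 
for x in(-.06,0,.06):
    e=Q[abs(Q[:,0]-x)<.01]; print(x,np.round(np.percentile(e[:,2],[1,99]),4))
E
```

```text
time: 6.28
position: [0.4855, -0.2466, 0.2788]
tcp_rot: [3.14, 0.001, 1.293]
force: [0.0, -0.1, -0.8]
width: 0.0048
grip_force: 30.0
-0.04 376 [-0.0329  0.0865  0.0018]
0.03 627 [-0.0857  0.0854  0.0019]
0.05 163 [-0.0847  0.0858  0.0017]
z tool [-0.0504  0.0557]
[3.46749523e-05 7.65721109e-03 1.68321696e-03]
-0.06 [0.0137 0.0555]
0 [-0.0457  0.0543]
0.06 [-0.0504  0.0553]
```

View pics/s1.png

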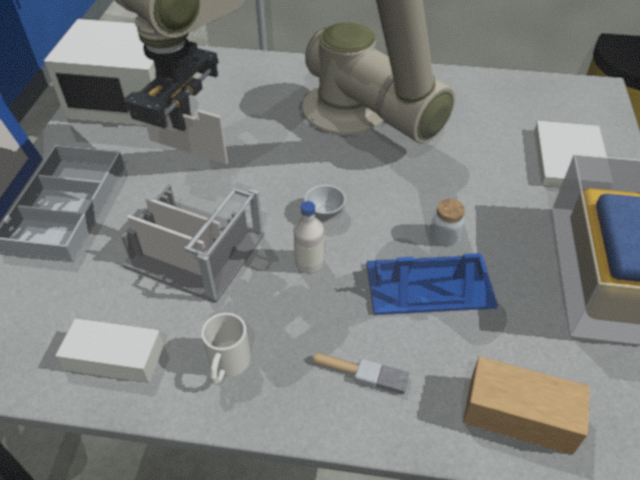

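The visor is held, with its bottom edge 57 mm below the TCP. The gate is shut at (225,225), and both plain visors are still in their slots. Next I'll carry it over the bottle to above the stand.

```bash
python3 -m jog '[[[0.3,2,0],[0,0,0.02]],[[0.6,4.2,0],[0,0,0.043]],[[0.65,4.2,0],[0,0,0.043]],[[0.65,4.2,0],[0,0,0.043]],[[0.65,4.2,0],[0,0,0.043]],[[0.65,4.2,0],[0,0,0.043]],[[0.65,4.2,0],[0,0,0.043]],[[0.65,4.2,0],[0,0,0.043]],[[0.65,4.2,0],[0,0,0.043]],[[0.65,4.2,0],[0,0,0.043]],[[0.64,4.2,0],[0,0,0.043]],[[0.6,4.2,0],[0,0,0.038]]]'
python3 -m jog '[[[0.3,0.1,0],[0,0,0]],[[0.3,0.1,0],[-0.0156,0.0725,0]],[[0.05,0.04,0],[-0.0156,0.0725,0]],[[0,0,-1],[-0.0156,0.0725,0]],[[0,0,-2],[-0.0154,0.0727,0]],[[0,0,-2],[0,0,0]],[[0,0,-1],[0,0,0]],[[0,0,0],[0,0,0]],[[0,0,0],[0,0,0]]]'
python3 - <<'E'
from h import *
s=readout.observe(); R=Rn.from_euler("xyz",s["tcp_rot"]).as_matrix()
W=Rn.from_rotvec([-.0622,.2902,0])*Rn.from_euler("z",np.radians(12.1)+np.pi/2)*Rn.from_euler("x",np.pi)
print("pos err cm",np.round((np.array([.5589,.2358,.0687])-s["position"])*100,2),"rot err",np.round((W*Rn.from_matrix(R).inv()).as_rotvec(),3))
for n in("scene","top"):
    c=imaging.capture(n); save(n+"2",c["color"]); P=cloud(c).reshape(-1,3)
    L=(P-s["position"])@R; k=(abs(L[:,1])<.012)&(abs(L[:,0])<.1)&(L[:,2]>.01)&(L[:,2]<.065); Q=L[k]
    if len(Q)>30:
        print(n,len(Q),np.round(np.percentile(Q,[1,99],axis=0),4).tolist(),np.round(np.linalg.lstsq(np.c_[Q[:,0],Q[:,2]-.057,np.ones(len(Q))],Q[:,1],rcond=None)[0],4))
E
```

```text
time: 7.82
position: [0.5576, 0.2381, 0.2772]
tcp_rot: [-3.14, -0.0, 1.784]
force: [0.4, -0.5, -1.5]
width: 0.0047
grip_force: 30.0
time: 8.95
position: [0.5652, 0.2379, 0.2188]
tcp_rot: [-2.846, 0.0, 1.781]
force: [0.1, -0.2, -1.6]
width: 0.005
grip_force: 30.0
pos err cm [ -0.63  -0.21 -15.01] rot err [0.    0.002 0.001]
scene 620 [[-0.0853, -0.0019, 0.0104], [0.0819, 0.0031, 0.0574]] [ 0.0005 -0.0032  0.0008]
top 558 [[-0.0838, -0.0062, 0.0111], [-0.0112, -0.0023, 0.0581]] [-0.0039  0.0047 -0.0043]
```

View pics/scene2.png

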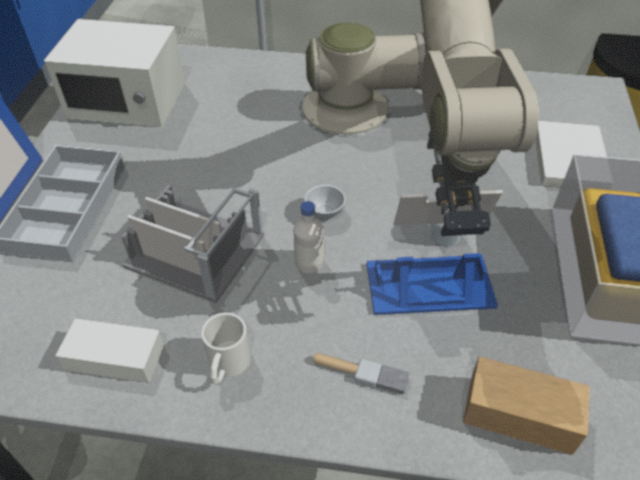

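In the scene view the visor hangs tilted and centred above the stand at (450,205). Lowering it now.

```bash
python3 -m jog '[[[-0.53,-0.19,-1],[0,0,0]],[[0,0,-2],[0,0,0]],[[0,0,-2],[0,0,0]],[[0,0,-2],[0,0,0]],[[0,0,-2],[0,0,0]],[[0,0,-1.5],[0,0,0]],[[0,0,-1.3],[0,0,0]],[[0,0,-1],[0,0,0]],[[0,0,-0.7],[0,0,0]],[[0,0,-0.3],[0,0,0]],[[0,0,0],[0,0,0]]]'
python3 -m jog '[[[0,0,-0.3],[0,0,0]],[[0,0,-0.3],[0,0,0]],[[0,0,-0.2],[0,0,0]],[[0,0,-0.2],[0,0,0]],[[0,0,0],[0,0,0]]]'
python3 - <<'E'
from h import *
a=np.radians(12.1); c,P,s=wcloud(); save("w3",c["color"]); print(s["force"],s["position"])
c=imaging.capture("scene"); save("s3",c["color"][140:340,330:530].repeat(3,0).repeat(3,1))
E
```

```text
time: 10.42
position: [0.5599, 0.2361, 0.0798]
tcp_rot: [-2.845, 0.0, 1.781]
force: [-0.3, -0.3, -0.2]
width: 0.005
grip_force: 30.0
time: 11.05
position: [0.5598, 0.236, 0.0696]
tcp_rot: [-2.845, 0.0, 1.781]
force: [-0.2, -0.3, -0.8]
width: 0.0046
grip_force: 30.0
[-0.17648704 -0.29210517 -0.78370275] [0.55975341 0.23603178 0.06959953]
```

View pics/s3.png

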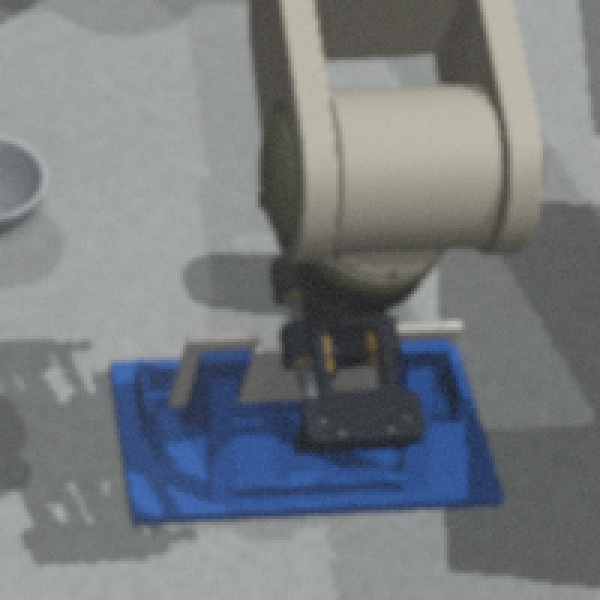

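The visor sits in the trough in front of the rest arms, with no contact force yet. I'll ease it down and then back onto the arms by feel.

```bash
python3 -m jog '[[[0,0,-0.1],[0,0,0]],[[0,0,0],[0,0,0]]]' | grep -E "force|pos"; python3 -m jog '[[[0.1,0.02,0],[0,0,0]],[[0.1,0.02,0],[0,0,0]],[[0,0,0],[0,0,0]]]'| grep -E "force|pos"
```

```text
position: [0.5598, 0.2361, 0.0687]
force: [0.1, 0.0, -0.8]
grip_force: 30.0
position: [0.5619, 0.2365, 0.0687]
force: [0.4, -1.2, -1.3]
grip_force: 30.0
```

```bash
python3 -m jog '[[[0.1,0.02,0],[0,0,0]],[[0,0,0],[0,0,0]]]' | grep -E "force|pos"; python3 -m jog '[[[0,0,-0.1],[0,0,0]],[[0,0,0],[0,0,0]]]'| grep -E "force|pos"
```

```text
position: [0.5629, 0.2366, 0.0687]
force: [0.1, 0.1, -0.4]
grip_force: 30.0
position: [0.5629, 0.2367, 0.0681]
force: [0.7, -0.6, 2.8]
grip_force: 30.0
```

```bash
python3 -m jog '[[[0,0,0],[0,0,0]],[[0,0,0],[0,0,0]],[[0,0,0],[0,0,0]],[[0,0,0],[0,0,0]],[[0,0,0],[0,0,0]],[[0,0,0],[0,0,0]]]' 3 10
python3 -m jog '[[[0.29,0.06,0.95],[0,0,0]],[[0.29,0.06,0.95],[0,0,0]],[[0.29,0.06,0.95],[0,0,0]],[[0.58,0.12,1.9],[0,0,0]],[[0.58,0.12,1.9],[0,0,0]],[[0.58,0.12,1.9],[0,0,0]],[[0,0,3],[0,0,0]],[[0,0,4],[0,0,0]],[[0,0,4],[0,0,0]],[[-3,0,2],[0,0,0]],[[-3,0,0],[0,0,0]],[[0,0,0],[0,0,0]]]'
python3 -m jog '[[[-4,-4,0],[0,0,0]],[[-4,-5,0],[0,0,0]],[[-4,-6,0],[0,0,0]],[[0,-6,0],[0,0,0]],[[0,0,0],[0,0,0]],[[0,0,0],[0,0,0]]]'
python3 - <<'E'
from h import *
c=imaging.capture("scene"); save("s4",c["color"]); P=cloud(c); t=imaging.capture("top"); save("t4",t["color"]); T=cloud(t)
a=np.radians(12.1); ex=np.array([np.cos(a),np.sin(a)]); ey=np.array([-ex[1],ex[0]]); o=np.array([.541,.232])
for n,Q in(("s",P),("t",T)):
    Q=Q.reshape(-1,3); D=Q[:,:2]-o; X=D@ex; Y=D@ey
    for z0 in(.05,.07,.09,.1,.107,.113):
        k=(abs(X-.02)<.045)&(abs(Y)<.1)&(abs(Q[:,2]-z0)<.004)
        if k.sum()>9: print(n,z0,k.sum(),"X",np.round(np.percentile(X[k],[5,50,95]),4),"Y",np.round([Y[k].min(),Y[k].max()],3))
E
```

```text
time: 13.02
position: [0.5628, 0.2366, 0.0677]
tcp_rot: [-2.845, 0.0, 1.781]
force: [-0.6, -0.5, -0.1]
width: 0.03
grip_force: 0.0
time: 14.52
position: [0.5277, 0.2423, 0.2849]
tcp_rot: [-2.846, 0.0, 1.782]
force: [0.1, -0.1, -0.4]
width: 0.0299
grip_force: 0.0
time: 15.28
position: [0.4159, 0.0413, 0.2833]
tcp_rot: [-2.845, 0.0, 1.78]
force: [-0.6, -0.0, -0.2]
width: 0.0303
grip_force: 0.0
s 0.05 169 X [0.0166 0.02   0.0642] Y [-0.085  0.085]
s 0.07 198 X [0.0233 0.0351 0.0563] Y [-0.085  0.076]
s 0.09 214 X [0.0284 0.0328 0.0455] Y [-0.085  0.085]
s 0.1 127 X [0.0301 0.038  0.0447] Y [-0.085  0.085]
s 0.107 202 X [0.0353 0.0408 0.0461] Y [-0.086  0.084]
s 0.113 221 X [0.0332 0.0376 0.0441] Y [-0.085  0.085]
t 0.05 157 X [0.0104 0.0129 0.0628] Y [-0.066  0.083]
t 0.07 157 X [0.0168 0.019  0.0213] Y [-0.06   0.085]
t 0.09 221 X [0.0233 0.0259 0.0309] Y [-0.051  0.086]
t 0.1 106 X [0.0268 0.0289 0.0331] Y [-0.065  0.086]
t 0.107 190 X [0.0297 0.0372 0.0438] Y [-0.065  0.086]
t 0.113 168 X [0.0314 0.0346 0.0395] Y [-0.064  0.086]
```

View pics/s4.png

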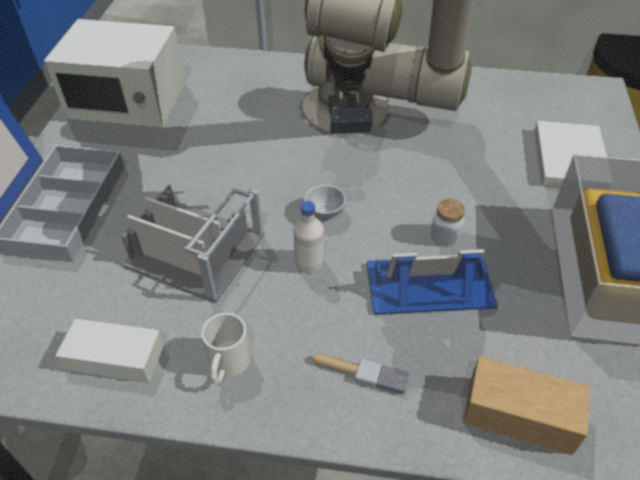

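View pics/t4.png

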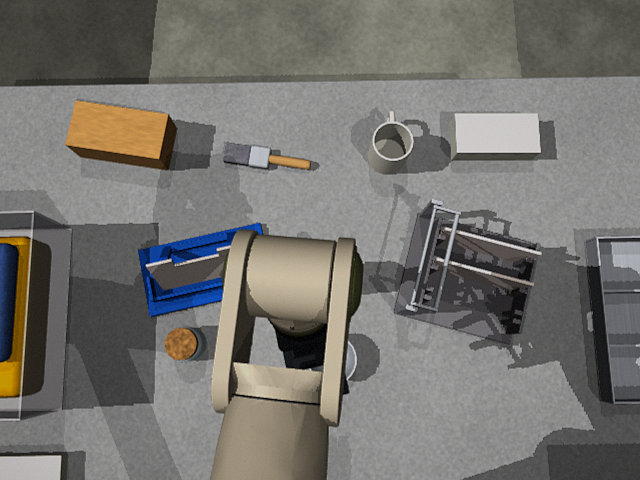

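The visor stands dip up in the trough and leans back on both arms (scene 435,265). Its centre is level with the stand's, its tilt is about 17–18°, and its top is about 113 mm up. The gate is shut, the plain visors are in place, nothing else has moved, and the arm is clear. Handing in.

```bash
python3 -c "
from plant import ticket; print(ticket.job_done())"
```

```text
the job is handed in; nothing more can be done
None
```

The dipped visor is out of the rack and stands dip-up in the fitting stand, leaning on both rest arms; the gate fell shut behind it, the plain visors and other objects look unmoved, and the job was handed in at about 15 s with no verdict shown.

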